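Find where the tilting reject bin rubs and mark the angle

ROBOT

A 7-joint arm with a two-finger parallel gripper is mounted at the origin on the work surface. World frame = base frame: x ahead of the robot, y to its left, z up, the work surface at z = 0. Lengths are in mm, angles in rad, forces in N, time in s.
With the tool pointing down it reaches from about 400 to 850 mm from the base axis. Payload 6.9 kg.
Tool frame: the origin (TCP) lies where the fingers leave the gripper's body, on its centre line; the fingertips stand 73 mm ahead of it and the grasp point (between the pads) lies 54 mm ahead of it; z points along the fingers, x is the direction in which the jaws open and shut, and the axes are right-handed (so a half turn about z gives the same grasp; the last joint's range is limited). The gripper opens to 85 mm and grips with 20 to 120 N. Pads are 22 mm wide; open, the fingers measure 114 mm over their backs; the gripper's body (76 mm by 85 mm) begins 54 mm behind the grasp point. The pads swing forward as they close: fully open they stand 13 mm farther back than shut.
Start: joints at [-1.218, 0.507, -0.238, 1.5, 0.126, 1.149, -0.155], TCP at [153.316, 605.895, 303.875] pointing down, gripper open.
Joint ranges: [-3.08, 3.08], [-0.24, 2.05], [-1.43, 1.35], [0, 2.5], [-1.52, 4.66], [0.17, 1.96], [-2.89, 2.89]. Speed limits (rad/s): [2.39, 2.39, 3.14, 3.14, 3.14, 3.14, 3.14].

INTERFACE

Orientations are given as a 3x3 rotation matrix whose columns are the frame's x, y, z axes.
In Python, from cell import ctrl gives the robot as it stands.
- The arm moves only by the tool apply_moves, never from a script. Its arguments are lists of equal length, an entry for each row: "delta_pos": the shift along the tool's x, y, z as a fraction of full scale, a list of three; "rot": the turn, a rotation vector about the tool's x, y, z as a fraction of full scale, a list of three. In form: {"delta_pos": [[dx, dy, dz], ...], "rot": [[wx, wy, wz], ...]}. A call has 1 to 10 rows; each row shifts and turns the commanded pose from where the row before left it, along the tool's axes as they then stand; what a row does not reach is not made up. Full scale, the value 1, is 0.06 m for a shift and 10 degrees for a turn. A row lasts 1/8 s, in which the tool goes at most 62.5 mm and 10.7 degrees, less where a joint would pass 70% of its speed; a pose out of reach is approached as far as the arm can. A call with a number of a shift or a turn outside -1 to 1 is refused whole. A call with a gripper value outside its range is refused whole. "jaw" is the opening, from -1 (shut) to 1 (fully open), set as the call begins (left out, the last holds). The fingers move at their own pace and stop on an object; "force" is the grip in N (left out, the last holds). Time passes only in rows, so rows that do not move let the fingers close. It gives the time, the measured TCP pose, the force and the opening at its end, in the units of the state.
- ctrl.get_state(): the state, without advancing time (a new reading comes with each control period).
- ctrl.capture(name): name is "scene" or "top"; returns a dict with "color" (420x560x3 uint8, red, green, blue), "fx", "fy", "cx", "cy" (pixels), "view" (4x4, takes a point from world to camera coordinates). Camera axes: x right, y down, z forward; pixel columns grow to the right and rows downward; lengths in mm; the calibration is good to about 2 mm. A picture is of the moment at which its call begins. There is no depth.
- ctrl.hand_in(): hands the job in, once; it reports no verdict.
The state is a dict: "clock": time; "qpos": joint angles; "joint_vel": joint speeds; "joint_efforts": joint torques, N m; "tcp_pos": TCP position; "orientation": TCP orientation; "force": force on the tool from outside, world axes, zero at the start; "ft_torque": the same for the moment, N m; "opening": opening from 0.0 (shut) to 1.0 (fully open).
Only numpy, scipy, OpenCV 4.12 (cv2) and the standard library are available. Lean on these libraries where they do the work, as an engineer would, in place of code of your own. Each camera call takes 0.05 s, during which the arm holds its last target.

TASK

The tin reject bin rubs on the brass shoe under its end disc at one place in its tilt, and the fitter needs to know where. Swing the bin gently by its top bar, first over towards the arm until it stops, then all the way over to the other stop, feeling for where it drags; then bring it back, let go and leave it standing in the middle of the rub, with the swollen part of the disc sitting squarely on the shoe. Last, swing the loose pointer beside the bin into line with it, let go, and leave the rejects on the ledge where they lie.

Things in the scene. Friction and masses are not known exactly. Their poses are not given: they have to be found in the camera images.
- stand: Dark steel stand fixed to the ledge: base plate 200 x 270 x 10 mm and two cheek plates (tops 140 mm up) carrying a hinge pin along the stand's y axis, 120 mm above the ledge. Origin: centre of the plate's underside, right below the pin's middle; z up, x away from the arm (turned up to 0.3 rad either way), y left. Bin and pointer both turn on this pin.
- bin: Open tin bin, 150 (x) x 160 (y) x 100 mm, about 0.9 kg, balanced on the pin; stays at any tilt it is left at. Origin on the pin, mid-width; z points from the pin to its top bar, y along the pin. Tilts about 0.62 rad either side of level to hard stops, towards the arm (stand's -x) or away. Starts tipped well away. Do not fling it (3 rad/s).
- bar (a point): Middle of the bin's round top bar: 14 mm thick, 150 mm from the pin and parallel to it, free over 160 mm between two flat uprights, 100 mm of air below. Do not squeeze or push it with 60 N or more. Swinging takes about 1 N at the bar, rising to 7 to 12 N at the rub (more when swung faster; felt only while moving, say at 0.3 rad/s).
- disc (a point): Centre of the 116 mm steel disc, 8 mm thick, on the bin's right (-y) end, on the pin. Its rim swells unseen at one place: at one tilt within 0.42 rad of level the swelling sits right on the shoe. Swung either way, drag climbs from about 0.15 rad before that tilt and drops soon after it, so the tilt lies midway between the places where the rise is felt going one way and the other.
- holder: Dark steel holder, 40 x 10 x 28 mm, on the stand's plate under the disc, 98 mm right of the stand's middle; in its top is the small stiffly sprung brass shoe that the disc rubs on. Origin: centre of its underside. Nothing to handle.
- pointer: Loose flat steel pointer arm, 14 x 3 mm, on the same pin, 118 mm left of the stand's middle. Origin on the pin; z points from the pin to its bar. Tilts 0.62 rad either side of upright independently of the bin and stays where left (about 1 N at its bar moves it). Starts leaning well towards the arm. In line when its z axis is parallel to the bin's.
- pointer_bar (a point): Middle of the pointer's round bar: 14 mm thick, sticking out 46 mm to the left (+y) from the pointer's end, parallel to the pin and 150 mm from it, 143 mm left of the stand's middle. With the pointer in line it lies in one line with the bin's top bar.
- regulator: Cracked grey gas regulator lying on the ledge, 68 mm across, 40 mm high, with a 45 mm side spout. Origin: centre of its underside. Leave alone.
- stem: Bent brass valve stem lying on the ledge, about 95 mm long, 12 mm thick. Origin: its middle, underside. Leave alone.
- cap: Blue plastic knob cap, 40 mm across, 18 mm high. Origin: centre of its underside. Leave alone.
- sleeve: Aluminium adapter sleeve standing on end, 32 mm across, 45 mm high. Origin: centre of its underside. Leave alone.

How it is judged (in metres and radians):
On the way, in this order (a step that is already met when the one before it is completed fails the run):
1. the bin has been tipped towards the arm, to about its stop (past 0.52 rad) (x of bar in the frame of stand below -0.075 m), for 0.05 s.
2. the bin has been tipped away from the arm, to about its stop (past 0.52 rad) (x of bar in the frame of stand above 0.075 m), for 0.05 s.
3. the bin stands still, let go, with the swelling on the shoe (disc presses the shoe with over 14 N) (contact force between bin and holder above 14 N and contact force between the fingers and bin below 0.3 N and angular speed of bin below 0.1 rad/s), for 0.2 s.
At the end, for the whole second after the job is handed in: The bin rests, let go, with its disc pressing the shoe with over 14 N (about 20 N mid-rub, so within about 0.07 rad of the middle); the pointer rests within 0.07 rad of in line with the bin; the regulator, stem, cap and sleeve are within 30 mm of where they started (contact force between bin and holder above 14 N and angle between the z axis of pointer and the z axis of bin, either way round below 0.07 rad and angular speed of each of bin, pointer below 0.1 rad/s and not (distance of regulator from where it was at the start of the episode above 0.03 m) and not (distance of stem from where it was at the start of the episode above 0.03 m) and not (distance of cap from where it was at the start of the episode above 0.03 m) and not (distance of sleeve from where it was at the start of the episode above 0.03 m)); the robot touches nothing.
It fails at once if the bin's bar is squeezed or pushed with over 60 N (contact force between the fingers and bin above 60 N).
It fails at once if the bin is flung (over 3 rad/s) (angular speed of bin above 3 rad/s).
It fails at once if a reject on the ledge is pushed more than 30 mm (distance of any of regulator, stem, cap, sleeve from where it was at the start of the episode above 0.03 m).
It also fails if it takes over 72 s, if anything falls off the work surface, if the arm or the gripper's body presses on something with over 40 N, if the wrist force passes 120 N, or if a joint passes its speed limit or range.

## Working session

There is one attempt and no reset: what is moved stays moved. The work goes in short steps, Python scripts to look and compute and a tool call to move; the robot and the scene stay as the last step left them, time stands still between calls to the robot, and variables do not carry over. Pictures are saved under pics/ and viewed, and the job is handed in when it is done.

Besides the shell and the picture viewer there is one more tool, called after ">>>" as a command line: name --argument value ..., lists and objects as JSON in quotes. apply_moves: Moves the arm, as the interface text tells. Its arguments: {"type":"object","properties":{"delta_pos":{"type":"array","items":{"type":"array","items":{"type":"number"}}},"rot":{"type":"array","items":{"type":"array","items":{"type":"number"}}},"jaw":{"type":"number"},"force":{"type":"number"}},"required":["delta_pos","rot"]}

```bash
ls; mkdir -p pics; python3 - <<'E'
from cell import ctrl
import cv2,numpy as np
s=ctrl.get_state();print(s)
for n in("scene","top"):
    c=ctrl.capture(n);cv2.imwrite(f"pics/{n}0.png",c["color"][:,:,::-1]);print(n,c["fx"],c["fy"],c["cx"],c["cy"],c["view"].tolist())
E
```

```text
pics
{'clock': 0.0, 'qpos': array([-1.21746862,  0.50836279, -0.23749199,  1.50112514,  0.12568426,
        1.14887247, -0.15480447]), 'joint_vel': array([ 4.62931440e-04, -1.28022743e-03, -1.84692155e-03, -1.64546266e-03,
       -1.28454817e-03,  1.44903309e-03,  5.32020691e-05]), 'joint_efforts': array([ 6.21411054e-04, -6.20598936e+01, -2.18656495e+00, -2.49654561e+01,
        1.27269866e-02,  1.16587061e-02,  1.07643950e-05]), 'tcp_pos': array([153.30789656, 605.53314143, 303.01556002]), 'orientation': array([[ 2.45320713e-01,  9.69441891e-01, -4.10275137e-04],
       [ 9.69440339e-01, -2.45321055e-01, -1.73446461e-03],
       [-1.78211178e-03,  2.77628264e-05, -9.99998412e-01]]), 'force': array([ 1.04223808, -0.63999651, -0.01552727]), 'ft_torque': array([ 0.0087113 ,  0.02707621, -0.02502058]), 'opening': 1.0042215379697854}
scene 382.18874214591744 382.18874214591744 274.61115223964686 212.8984684497021 [[-0.16959823060891016, 0.9854516094315339, 0.011025681073128565, 132.8622512127086], [0.8516101627459747, 0.15217597438545183, -0.5016000433887664, -426.4892662733909], [-0.4959804138089538, -0.07568089777901509, -0.8650293814832307, 1229.4795418965168], [0.0, 0.0, 0.0, 1.0]]
top 515.9477266865181 515.9477266865181 281.13918853365493 211.4673327477241 [[-0.007298796119569628, -0.9999687998452833, -0.0030210778189551928, -25.618349469946104], [-0.9747256959610006, 0.007789080858060742, -0.22326922728564635, 632.7091548278622], [0.22328579267062199, 0.001315125609901652, -0.9747521352816221, 1206.7790796858496], [0.0, 0.0, 0.0, 1.0]]
```

View pics/scene0.png

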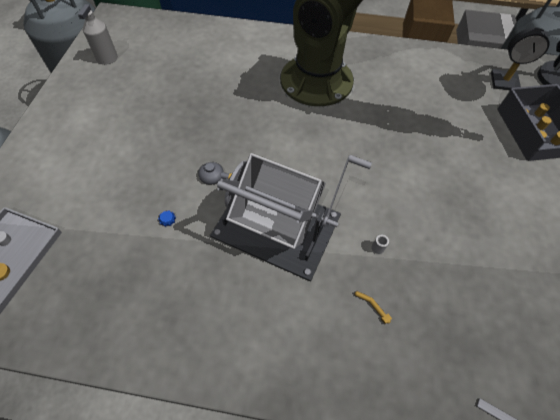

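View pics/top0.png

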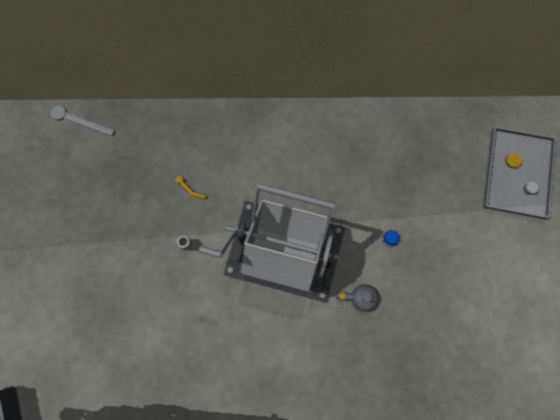

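```bash
python3 - <<'E'
import cv2
a=cv2.imread("pics/scene0.png")[140:290,190:400];cv2.imwrite("pics/s0c.png",cv2.resize(a,None,fx=3.8,fy=3.8,interpolation=2))
a=cv2.imread("pics/top0.png")[170:320,170:390];cv2.imwrite("pics/t0c.png",cv2.resize(a,None,fx=3.6,fy=3.6,interpolation=2))
E
```

```text
(no output)
```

View pics/s0c.png

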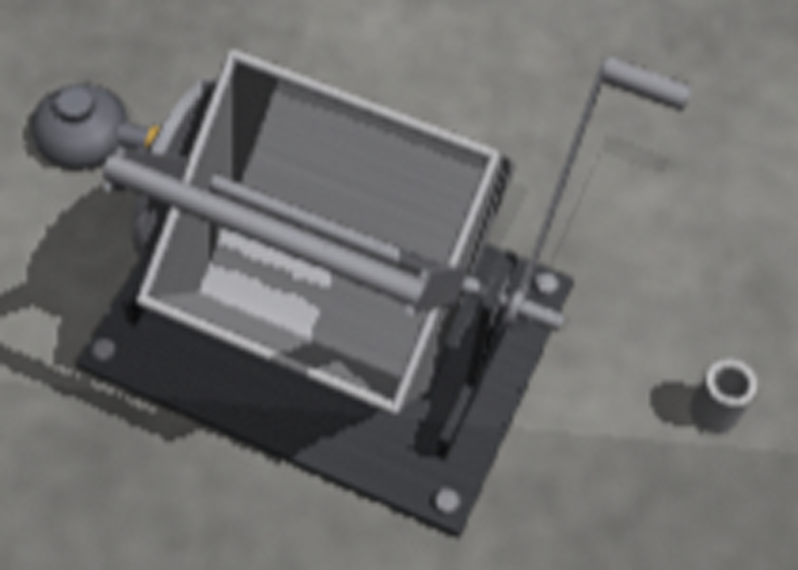

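View pics/t0c.png

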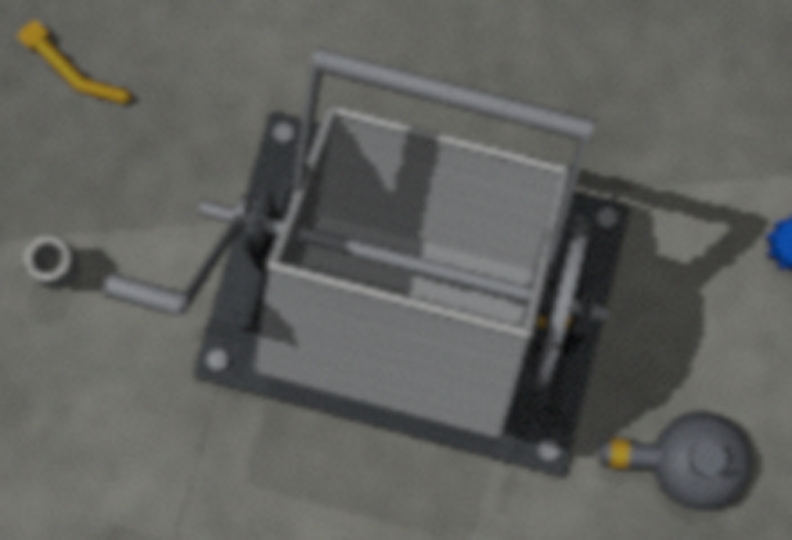

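```bash
cat > h.py <<'E'
from cell import ctrl
import cv2,numpy as np
from scipy.optimize import least_squares
V={"scene":(382.18874,274.61115,212.89847,np.array([[-0.16959823060891016,0.9854516094315339,0.011025681073128565,132.8622512127086],[0.8516101627459747,0.15217597438545183,-0.5016000433887664,-426.4892662733909],[-0.4959804138089538,-0.07568089777901509,-0.8650293814832307,1229.4795418965168]])),
"top":(515.94773,281.13919,211.46733,np.array([[-0.007298796119569628,-0.9999687998452833,-0.0030210778189551928,-25.618349469946104],[-0.9747256959610006,0.007789080858060742,-0.22326922728564635,632.7091548278622],[0.22328579267062199,0.001315125609901652,-0.9747521352816221,1206.7790796858496]]))}
def proj(n,P):
    f,cx,cy,M=V[n];c=M[:,:3]@P+M[:,3];return np.array([f*c[0]/c[2]+cx,f*c[1]/c[2]+cy])
def S(p,x): # stand->world
    x=np.asarray(x,float);c,s=np.cos(p[2]),np.sin(p[2]);return np.array([p[0]+c*x[0]-s*x[1],p[1]+s*x[0]+c*x[1],x[2]])
def B(a,y,r=150): return [r*np.sin(a),y,120+r*np.cos(a)]
E
cat > fit0.py <<'E'
from h import *
T=lambda u,v:np.array([u/3.6+170,v/3.6+170])
C=lambda u,v:np.array([u/3.8+190,v/3.8+140])
pl=lambda x,y:(lambda q:[x,y,10])
obs=[("top",pl(-100,135),T(195,376)),("top",pl(-100,-135),T(567,474)),("top",pl(100,-135),T(632,205)),("top",pl(100,135),T(272,112)),
("scene",pl(100,135),C(458,532)),("scene",pl(100,-135),C(78,367)),("scene",pl(-100,135),C(575,280)),
("top",lambda q:B(q[3],0),T(452,94)),("scene",lambda q:B(q[3],0),C(268,230)),
("top",lambda q:B(q[4],166),T(108,285)),("top",lambda q:B(q[4],120),T(182,303)),("scene",lambda q:B(q[4],166),C(690,97)),("scene",lambda q:B(q[4],120),C(605,68))]
f=lambda q:np.concatenate([proj(n,S(q,g(q)))-o for n,g,o in obs])
r=least_squares(f,[550,0,-.2,.5,-.5],x_scale=[10,10,.1,.1,.1],loss='soft_l1')
print(r.x);print(f(r.x).reshape(-1,2).round(2))
E
python3 fit0.py
```

```text
[ 5.45249718e+02 -3.86133331e+01 -2.62961282e-01  6.01314537e-01
 -5.47792687e-01]
[[-1.1   0.21]
 [-0.61  0.34]
 [-0.56 -0.93]
 [-1.28 -0.67]
 [ 0.11  0.19]
 [-2.18 -0.98]
 [-1.06 -1.41]
 [-0.58 -0.23]
 [-2.34 -0.42]
 [-1.1  -0.22]
 [-0.54  0.29]
 [-0.87  0.24]
 [-0.69 -0.08]]
```

>>> apply_moves --delta_pos '[[0,0,-0.9],[0,0,-0.9],[0,0,0],[0,0,0],[0,0,0],[0,0,0],[0,0,0],[0,0,0],[0,0,0],[0,0,0]]' --rot '[[0,0,0.91],[0,0,0.91],[0,0,0.91],[0,0,0.91],[0,0,0.91],[0,0,0.91],[0,0,0.91],[0,0,0.91],[0,0,0.91],[0,0,0.91]]' --jaw 0.2 --force 20

```text
clock: 1.35
tcp_pos: [153.2, 605.8, 411.3]
orientation: [[0.964, -0.267, -0.0], [-0.267, -0.964, -0.001], [0.0, 0.001, -1.0]]
force: [-0.9, 0.1, -0.3]
opening: 0.6
```

```bash
cat > go.py <<'E'
import sys
from h import *
# target in stand frame x,y and world z of grasp point -> tool deltas
p=[545.25,-38.6,-.263]
s=ctrl.get_state();R=s["orientation"]
def show(a=None):
    g=s["tcp_pos"]+54*R[:,2];c,sn=np.cos(p[2]),np.sin(p[2]);d=g-[p[0],p[1],0]
    print("t",round(s["clock"],3),"grasp stand xyz",np.round([c*d[0]+sn*d[1],-sn*d[0]+c*d[1],g[2]],1),"head",np.degrees(np.arctan2(R[1,0],R[0,0])).round(2),"z",R[:,2].round(4),"F",s["force"].round(2),"op",round(s["opening"],3))
show()
if len(sys.argv)>3:
    t=S(p,[float(v) for v in sys.argv[1:4]])
    d=R.T@(t-(s["tcp_pos"]+54*R[:,2]));print("delta/60",(d/60).round(3))
E
python3 go.py 83 0 350; python3 -c "
from cell import ctrl;print(ctrl.get_state()['qpos'].round(2))"
```

```text
t 1.35 grasp stand xyz [-546.1  520.2  357.3] head -15.49 z [-3.0e-04 -1.1e-03 -1.0e+00] F [-0.91  0.07 -0.28] op 0.6
delta/60 [10.549  8.592  0.132]
[-1.44  0.45  0.13  1.31 -0.06  1.39 -1.58]
```

>>> apply_moves --delta_pos '[[0.75,0.61,0],[0.75,0.61,0],[0.75,0.61,0],[0.75,0.61,0],[0.75,0.61,0],[0.75,0.61,0],[0.75,0.61,0]]' --rot '[[0,0,-0.04],[0,0,0],[0,0,0],[0,0,0],[0,0,0],[0,0,0],[0,0,0]]'

```text
clock: 2.22
tcp_pos: [392.8, 275.8, 411.8]
orientation: [[0.967, -0.255, -0.0], [-0.255, -0.967, 0.0], [-0.0, 0.0, -1.0]]
force: [1.3, -0.1, -0.4]
opening: 0.597
```

```bash
python3 go.py 83 0 350; python3 -c "
from cell import ctrl;print(ctrl.get_state()['qpos'].round(2))"
```

```text
t 2.225 grasp stand xyz [-229.   263.9  357.8] head -14.79 z [-2.e-04  0.e+00 -1.e+00] F [ 1.27 -0.12 -0.42] op 0.597
delta/60 [5.178 4.424 0.129]
[-0.89  0.21  0.29  1.67 -0.06  1.27 -0.85]
```

>>> apply_moves --delta_pos '[[0.74,0.63,0],[0.74,0.63,0],[0.74,0.63,0],[0.74,0.63,0],[0.74,0.63,0],[0.74,0.63,0],[0.74,0.63,0],[0,0,0],[0,0,0]]' --rot '[[0,0,0],[0,0,0],[0,0,0],[0,0,0],[0,0,0],[0,0,0],[0,0,0],[0,0,0],[0,0,0]]'

```text
clock: 3.35
tcp_pos: [624.9, -57.5, 411.1]
orientation: [[0.967, -0.256, -0.001], [-0.256, -0.967, 0.001], [-0.002, -0.0, -1.0]]
force: [-0.3, 0.6, -0.1]
opening: 0.602
```

```bash
python3 go.py 85 0 244; cat > pic.py <<'E'
import sys
from h import *
t=sys.argv[1]
for n in("scene","top"):
    c=ctrl.capture(n)["color"][:,:,::-1];cv2.imwrite(f"pics/{n}_{t}.png",c)
    a=c[130:290,180:400] if n=="scene" else c[160:320,165:385]
    cv2.imwrite(f"pics/{n}_{t}c.png",cv2.resize(a,None,fx=3.6,fy=3.6,interpolation=2))
E
python3 pic.py 1
```

```text
t 3.35 grasp stand xyz [ 81.7   2.5 357.1] head -14.82 z [-1.5e-03  6.0e-04 -1.0e+00] F [-0.32  0.6  -0.07] op 0.602
delta/60 [0.057 0.042 1.885]
```

View pics/scene_1c.png

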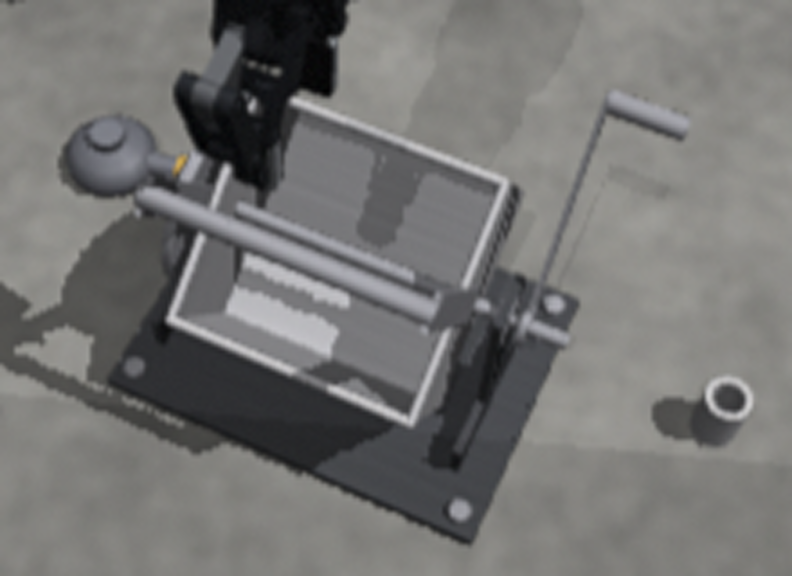

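View pics/top_1c.png

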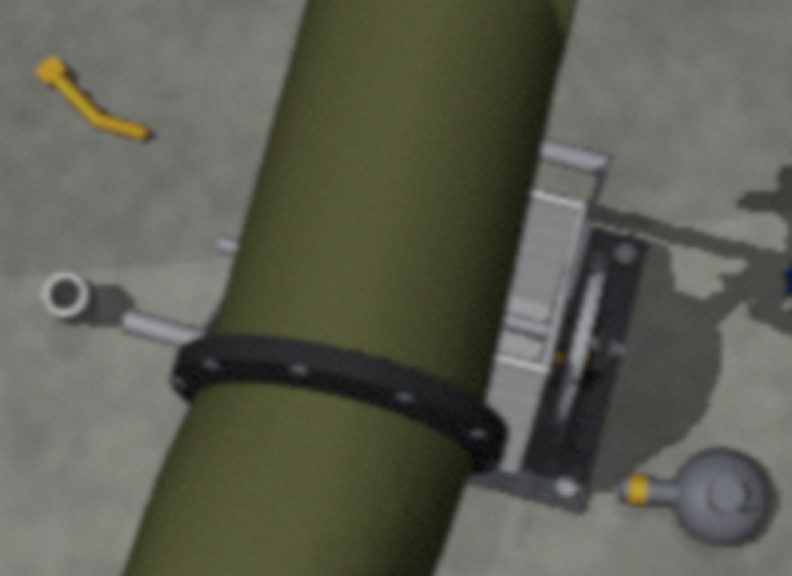

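>>> apply_moves --delta_pos '[[0.05,0.04,0.6],[0,0,0.6],[0,0,0]]' --rot '[[0,0,0],[0,0,0],[0,0,0]]'

```text
clock: 3.82
tcp_pos: [626.0, -58.7, 337.9]
orientation: [[0.967, -0.253, -0.005], [-0.253, -0.967, 0.001], [-0.005, -0.0, -1.0]]
force: [0.7, 0.5, 0.6]
opening: 0.599
```

```bash
python3 go.py 85 0 244; 
python3 pic.py 2
```

```text
t 3.825 grasp stand xyz [ 82.9   1.6 283.9] head -14.66 z [-0.005   0.0013 -1.    ] F [0.66 0.45 0.63] op 0.599
delta/60 [0.038 0.027 0.665]
```

View pics/scene_2c.png

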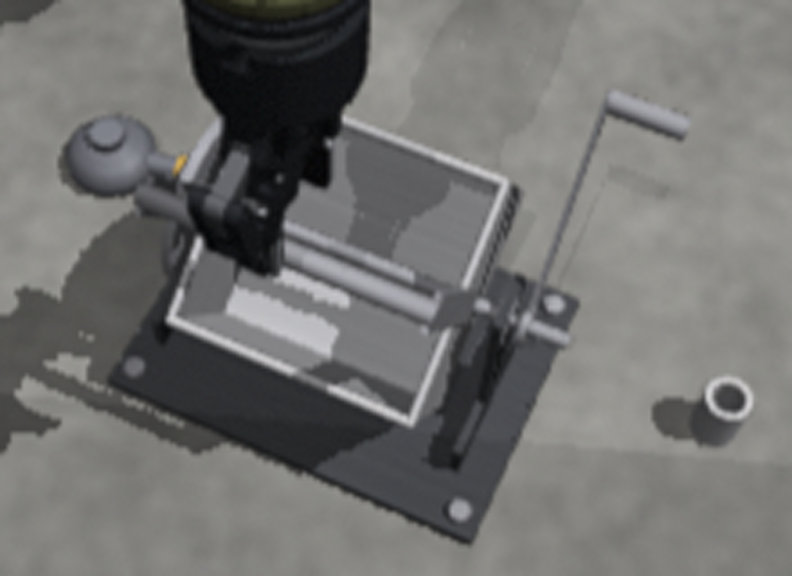

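>>> apply_moves --delta_pos '[[0.03,0,0.35],[0,0,0.35],[0,0,0]]' --rot '[[0,0,0],[0,0,0],[0,0,0]]'

```text
clock: 4.3
tcp_pos: [629.1, -60.8, 298.5]
orientation: [[0.967, -0.255, -0.0], [-0.255, -0.967, 0.0], [-0.0, -0.0, -1.0]]
force: [-1.1, 0.3, 0.2]
opening: 0.598
```

```bash
python3 go.py 85 0 244; 
python3 pic.py 3
```

```text
t 4.3 grasp stand xyz [ 86.7   0.4 244.5] head -14.76 z [-1.e-04  2.e-04 -1.e+00] F [-1.15  0.33  0.18] op 0.598
delta/60 [-0.028  0.006  0.008]
```

View pics/scene_3c.png

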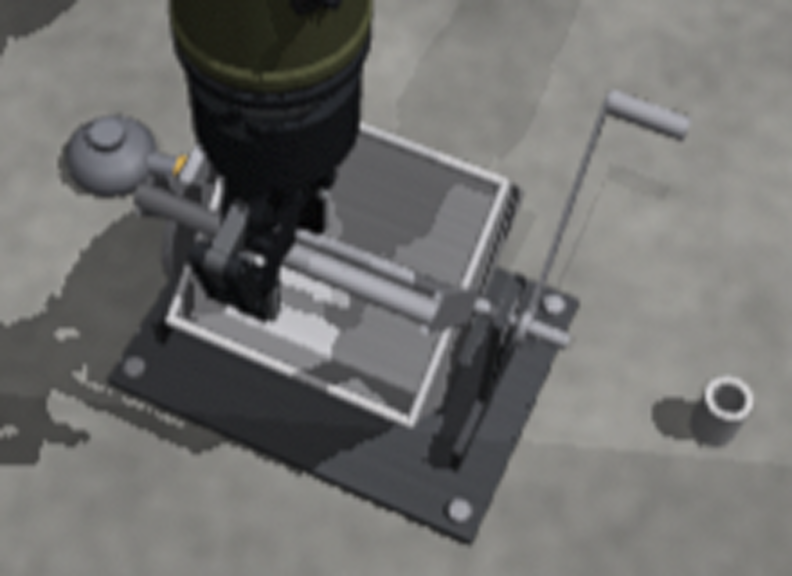

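>>> apply_moves --delta_pos '[[0,0,0],[0,0,0],[0,0,0],[0,0,0]]' --rot '[[0,0,0],[0,0,0],[0,0,0],[0,0,0]]' --jaw -0.56 --force 20

```text
clock: 4.9
tcp_pos: [629.0, -61.3, 298.0]
orientation: [[0.967, -0.255, 0.0], [-0.255, -0.967, 0.0], [0.0, -0.0, -1.0]]
force: [-0.1, 0.4, -0.5]
opening: 0.224
```

```bash
python3 go.py 85 0 244
```

```text
t 4.9 grasp stand xyz [ 8.68e+01 -1.00e-01  2.44e+02] head -14.8 z [ 1.e-04  0.e+00 -1.e+00] F [-0.07  0.42 -0.46] op 0.224
delta/60 [-0.03  -0.002 -0.   ]
```

```bash
python3 - <<'E'
import numpy as np
a=np.arange(.60,-.601,-.04)
x=150*np.sin(a);z=150*np.cos(a)
for i in range(len(a)-1): print(a[i].round(2),((x[i+1]-x[i])/60).round(3),(-(z[i+1]-z[i])/60).round(3))
E
cat > f.py <<'E'
from h import *
s=ctrl.get_state();R=s["orientation"];g=s["tcp_pos"]+54*R[:,2];c,sn=np.cos(-.263),np.sin(-.263);d=g-[545.25,-38.6,0]
x=c*d[0]+sn*d[1]
L=f"t {s['clock']:.3f} x {x:.1f} y {-sn*d[0]+c*d[1]:.1f} z {g[2]:.1f} a {np.arcsin(x/150):.3f} Fx {c*s['force'][0]+sn*s['force'][1]:.2f} Fy {-sn*s['force'][0]+c*s['force'][1]:.2f} Fz {s['force'][2]:.2f}"
print(L);open("log.txt","a").write(L+"\n")
E
```

```text
0.6 -0.084 -0.055
0.56 -0.086 -0.051
0.52 -0.088 -0.048
0.48 -0.09 -0.044
0.44 -0.091 -0.041
0.4 -0.093 -0.037
0.36 -0.094 -0.033
0.32 -0.096 -0.03
0.28 -0.097 -0.026
0.24 -0.098 -0.022
0.2 -0.098 -0.018
0.16 -0.099 -0.014
0.12 -0.099 -0.01
0.08 -0.1 -0.006
0.04 -0.1 -0.002
-0.0 -0.1 0.002
-0.04 -0.1 0.006
-0.08 -0.099 0.01
-0.12 -0.099 0.014
-0.16 -0.098 0.018
-0.2 -0.098 0.022
-0.24 -0.097 0.026
-0.28 -0.096 0.03
-0.32 -0.094 0.033
-0.36 -0.093 0.037
-0.4 -0.091 0.041
-0.44 -0.09 0.044
-0.48 -0.088 0.048
-0.52 -0.086 0.051
-0.56 -0.084 0.055
```

>>> apply_moves --delta_pos '[[-0.08,0,-0.055],[-0.085,0,-0.05],[-0.086,0,-0.05],[-0.09,0,-0.045]]' --rot '[[0,0,0],[0,0,0],[0,0,0],[0,0,0]]'

```text
clock: 5.4
tcp_pos: [609.3, -56.0, 310.6]
orientation: [[0.967, -0.255, 0.002], [-0.255, -0.967, -0.0], [0.002, -0.0, -1.0]]
force: [1.9, 0.2, 2.0]
opening: 0.219
```

```bash
python3 f.py
```

```text
t 5.400 x 66.4 y -0.1 z 256.6 a 0.459 Fx 1.78 Fy 0.69 Fz 2.02
```

>>> apply_moves --delta_pos '[[-0.091,0,-0.042]]' --rot '[[0,0,0]]'

```text
clock: 5.52
tcp_pos: [603.8, -54.6, 312.9]
orientation: [[0.967, -0.255, 0.001], [-0.255, -0.967, -0.0], [0.001, -0.0, -1.0]]
force: [2.2, -0.2, 0.6]
opening: 0.22
```

>>> apply_moves --delta_pos '[[-0.093,0,-0.038]]' --rot '[[0,0,0]]'

```text
clock: 5.65
tcp_pos: [598.2, -53.2, 315.0]
orientation: [[0.967, -0.255, 0.0], [-0.255, -0.967, -0.0], [0.0, 0.0, -1.0]]
force: [2.1, -1.0, 1.3]
opening: 0.219
```

>>> apply_moves --delta_pos '[[-0.094,0,-0.034]]' --rot '[[0,0,0]]'

```text
clock: 5.78
tcp_pos: [592.7, -51.7, 316.9]
orientation: [[0.967, -0.255, -0.0], [-0.255, -0.967, -0.0], [-0.0, 0.0, -1.0]]
force: [2.3, -0.1, 1.4]
opening: 0.22
```

>>> apply_moves --delta_pos '[[-0.096,0,-0.031]]' --rot '[[0,0,0]]'

```text
clock: 5.9
tcp_pos: [587.1, -50.2, 318.6]
orientation: [[0.967, -0.255, -0.0], [-0.255, -0.967, -0.0], [-0.0, 0.0, -1.0]]
force: [1.7, -0.0, 1.1]
opening: 0.22
```

```bash
python3 f.py
```

```text
t 5.900 x 43.4 y -0.4 z 264.6 a 0.294 Fx 1.60 Fy 0.43 Fz 1.12
```

>>> apply_moves --delta_pos '[[-0.097,0,-0.027]]' --rot '[[0,0,0]]'

```text
clock: 6.02
tcp_pos: [581.8, -48.8, 320.4]
orientation: [[0.967, -0.255, 0.001], [-0.255, -0.967, -0.0], [0.001, 0.0, -1.0]]
force: [3.8, -0.4, 0.2]
opening: 0.221
```

>>> apply_moves --delta_pos '[[-0.097,0,-0.023]]' --rot '[[0,0,0]]'

```text
clock: 6.15
tcp_pos: [576.8, -47.4, 321.9]
orientation: [[0.967, -0.255, 0.002], [-0.255, -0.967, -0.001], [0.002, -0.0, -1.0]]
force: [7.6, -1.4, 0.2]
opening: 0.22
```

>>> apply_moves --delta_pos '[[-0.098,0,-0.02]]' --rot '[[0,0,0]]'

```text
clock: 6.28
tcp_pos: [571.4, -45.9, 323.3]
orientation: [[0.967, -0.255, 0.003], [-0.255, -0.967, -0.001], [0.003, -0.0, -1.0]]
force: [5.4, -0.8, 2.2]
opening: 0.223
```

>>> apply_moves --delta_pos '[[-0.099,0,-0.016]]' --rot '[[0,0,0]]'

```text
clock: 6.4
tcp_pos: [565.7, -44.4, 324.5]
orientation: [[0.967, -0.255, 0.003], [-0.255, -0.967, -0.001], [0.003, -0.0, -1.0]]
force: [3.3, 0.3, 1.3]
opening: 0.222
```

>>> apply_moves --delta_pos '[[-0.099,0,-0.012]]' --rot '[[0,0,0]]'

```text
clock: 6.52
tcp_pos: [559.8, -42.9, 325.2]
orientation: [[0.967, -0.255, 0.003], [-0.255, -0.967, -0.0], [0.003, -0.0, -1.0]]
force: [1.6, 0.5, 0.4]
opening: 0.221
```

>>> apply_moves --delta_pos '[[-0.1,0,-0.008]]' --rot '[[0,0,0]]'

```text
clock: 6.65
tcp_pos: [552.4, -41.1, 324.8]
orientation: [[0.967, -0.255, -0.001], [-0.255, -0.967, 0.0], [-0.001, 0.0, -1.0]]
force: [0.7, -0.2, 1.1]
opening: 0.217
```

```bash
python3 f.py
```

```text
t 6.650 x 7.5 y -0.5 z 270.8 a 0.050 Fx 0.75 Fy -0.00 Fz 1.13
```

>>> apply_moves --delta_pos '[[-0.1,0,-0.002],[-0.1,0,0.002]]' --rot '[[0,0,0],[0,0,0]]'

```text
clock: 6.9
tcp_pos: [541.0, -38.0, 324.7]
orientation: [[0.967, -0.255, -0.001], [-0.255, -0.967, 0.0], [-0.001, 0.0, -1.0]]
force: [0.9, 0.6, 0.9]
opening: 0.216
```

>>> apply_moves --delta_pos '[[-0.1,0,0.007],[-0.099,0,0.01]]' --rot '[[0,0,0],[0,0,0]]'

```text
clock: 7.15
tcp_pos: [529.7, -35.0, 323.8]
orientation: [[0.967, -0.255, -0.0], [-0.255, -0.967, 0.0], [-0.0, 0.0, -1.0]]
force: [1.1, -0.7, -0.6]
opening: 0.219
```

>>> apply_moves --delta_pos '[[-0.099,0,0.014],[-0.098,0,0.018]]' --rot '[[0,0,0],[0,0,0]]'

```text
clock: 7.4
tcp_pos: [518.3, -32.0, 321.9]
orientation: [[0.967, -0.255, -0.0], [-0.255, -0.967, 0.0], [-0.0, 0.0, -1.0]]
force: [0.9, 0.1, 0.0]
opening: 0.222
```

>>> apply_moves --delta_pos '[[-0.098,0,0.022],[-0.097,0,0.026]]' --rot '[[0,0,0],[0,0,0]]'

```text
clock: 7.65
tcp_pos: [507.0, -29.0, 319.0]
orientation: [[0.967, -0.255, -0.0], [-0.255, -0.967, -0.0], [-0.0, 0.0, -1.0]]
force: [1.5, -0.7, 0.0]
opening: 0.222
```

>>> apply_moves --delta_pos '[[-0.096,0,0.03],[-0.094,0,0.033]]' --rot '[[0,0,0],[0,0,0]]'

```text
clock: 7.9
tcp_pos: [496.0, -26.1, 315.2]
orientation: [[0.967, -0.255, -0.0], [-0.255, -0.967, -0.0], [-0.0, 0.0, -1.0]]
force: [0.7, -1.0, 0.9]
opening: 0.217
```

```bash
python3 f.py
```

```text
t 7.900 x -50.8 y -0.8 z 261.2 a -0.345 Fx 0.92 Fy -0.78 Fz 0.91
```

>>> apply_moves --delta_pos '[[-0.092,0,0.038],[-0.09,0,0.042],[-0.09,0,0.046]]' --rot '[[0,0,0],[0,0,0],[0,0,0]]'

```text
clock: 8.28
tcp_pos: [480.3, -22.0, 307.6]
orientation: [[0.967, -0.255, -0.0], [-0.255, -0.967, -0.0], [-0.0, 0.0, -1.0]]
force: [0.2, 0.2, 0.5]
opening: 0.219
```

>>> apply_moves --delta_pos '[[-0.088,0,0.05],[-0.086,0,0.052]]' --rot '[[0,0,0],[0,0,0]]'

```text
clock: 8.52
tcp_pos: [470.2, -19.3, 301.5]
orientation: [[0.967, -0.255, -0.0], [-0.255, -0.967, -0.0], [-0.0, 0.0, -1.0]]
force: [0.7, -0.2, 0.0]
opening: 0.222
```

>>> apply_moves --delta_pos '[[-0.06,0,0.035]]' --rot '[[0,0,0]]'

```text
clock: 8.65
tcp_pos: [466.7, -18.4, 299.3]
orientation: [[0.967, -0.255, -0.0], [-0.255, -0.967, 0.0], [-0.0, 0.0, -1.0]]
force: [1.3, -0.1, 0.5]
opening: 0.224
```

```bash
python3 f.py
```

```text
t 8.650 x -81.2 y -0.9 z 245.3 a -0.572 Fx 1.26 Fy 0.21 Fz 0.53
```

>>> apply_moves --delta_pos '[[-0.04,0,0.03]]' --rot '[[0,0,0]]'

```text
clock: 8.78
tcp_pos: [464.5, -17.8, 297.6]
orientation: [[0.967, -0.255, -0.0], [-0.255, -0.967, -0.0], [-0.0, 0.0, -1.0]]
force: [1.0, -0.1, 0.9]
opening: 0.221
```

>>> apply_moves --delta_pos '[[-0.04,0,0.025]]' --rot '[[0,0,0]]'

```text
clock: 8.9
tcp_pos: [462.4, -17.2, 296.2]
orientation: [[0.967, -0.255, 0.0], [-0.255, -0.967, -0.0], [0.0, 0.0, -1.0]]
force: [1.3, -0.5, -0.1]
opening: 0.22
```

>>> apply_moves --delta_pos '[[-0.03,0,0.02]]' --rot '[[0,0,0]]'

```text
clock: 9.02
tcp_pos: [460.6, -16.7, 295.0]
orientation: [[0.967, -0.255, 0.0], [-0.255, -0.967, -0.0], [0.0, -0.0, -1.0]]
force: [0.2, -0.2, 0.5]
opening: 0.22
```

```bash
python3 f.py;python3 pic.py 4
```

```text
t 9.025 x -87.4 y -0.9 z 241.0 a -0.622 Fx 0.23 Fy -0.15 Fz 0.54
```

View pics/scene_4c.png

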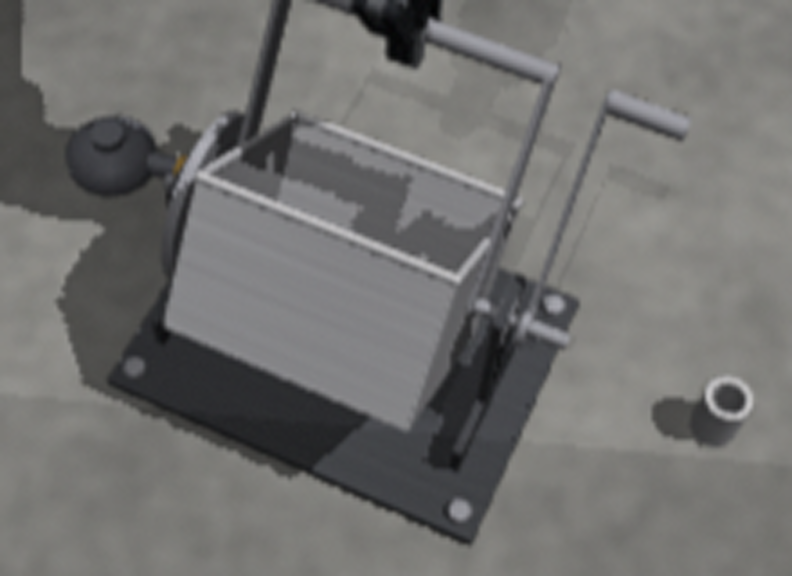

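```bash
python3 - <<'E'
from h import *
p=[545.25,-38.6,-.263]
for a in(-.65,-.6,-.55,-.5): print(a,[proj("scene",S(p,B(a,y)))for y in(80,84)], (proj("scene",S(p,B(a,120)))))
E
```

```text
-0.65 [array([331.27924502, 149.37844023]), array([333.11752113, 150.03491126])] [349.83511488 156.00496979]
-0.6 [array([330.52417777, 150.10178029]), array([332.37733276, 150.76460282])] [349.23173897 156.79295992]
-0.55 [array([329.69791653, 151.01115963]), array([331.56571574, 151.68049014])] [348.55481032 157.76857461]
-0.5 [array([328.80133393, 152.10833951]), array([330.68348813, 152.78432171])] [347.80464439 158.93344422]
```

>>> apply_moves --delta_pos '[[-0.035,0,0.025]]' --rot '[[0,0,0]]'

```text
clock: 9.25
tcp_pos: [459.3, -16.4, 293.8]
orientation: [[0.967, -0.256, 0.002], [-0.256, -0.967, -0.0], [0.002, -0.0, -1.0]]
force: [5.2, -1.1, 3.6]
opening: 0.216
```

>>> apply_moves --delta_pos '[[-0.03,0,0.02]]' --rot '[[0,0,0]]'

```text
clock: 9.38
tcp_pos: [459.0, -16.3, 293.4]
orientation: [[0.967, -0.256, 0.006], [-0.256, -0.967, -0.001], [0.006, -0.001, -1.0]]
force: [8.1, -3.4, 5.4]
opening: 0.22
```

```bash
python3 f.py
```

```text
t 9.375 x -88.8 y -0.9 z 239.4 a -0.633 Fx 8.66 Fy -1.18 Fz 5.35
```

>>> apply_moves --delta_pos '[[0.1,0,-0.08],[0.09,0,-0.06],[0.086,0,-0.05],[0.088,0,-0.048],[0.09,0,-0.044],[0.091,0,-0.041]]' --rot '[[0,0,0],[0,0,0],[0,0,0],[0,0,0],[0,0,0],[0,0,0]]'

```text
clock: 10.12
tcp_pos: [488.9, -24.3, 311.9]
orientation: [[0.967, -0.255, -0.0], [-0.255, -0.967, -0.0], [-0.0, 0.0, -1.0]]
force: [-1.3, -0.5, 1.0]
opening: 0.22
```

```bash
python3 f.py
```

```text
t 10.125 x -58.1 y -0.8 z 257.9 a -0.398 Fx -1.14 Fy -0.80 Fz 1.03
```

>>> apply_moves --delta_pos '[[0.093,0,-0.037],[0.094,0,-0.033],[0.096,0,-0.03],[0.097,0,-0.026]]' --rot '[[0,0,0],[0,0,0],[0,0,0],[0,0,0]]'

```text
clock: 10.62
tcp_pos: [511.0, -30.1, 319.4]
orientation: [[0.967, -0.255, 0.0], [-0.255, -0.967, -0.0], [0.0, 0.0, -1.0]]
force: [-1.2, -0.2, 0.7]
opening: 0.22
```

>>> apply_moves --delta_pos '[[0.098,0,-0.022],[0.098,0,-0.018],[0.099,0,-0.014],[0.099,0,-0.01]]' --rot '[[0,0,0],[0,0,0],[0,0,0],[0,0,0]]'

```text
clock: 11.12
tcp_pos: [533.8, -36.1, 323.2]
orientation: [[0.967, -0.255, 0.0], [-0.255, -0.967, -0.0], [0.0, 0.0, -1.0]]
force: [-1.2, 0.1, 0.5]
opening: 0.222
```

```bash
python3 f.py
```

```text
t 11.125 x -11.7 y -0.6 z 269.2 a -0.078 Fx -1.22 Fy -0.18 Fz 0.47
```

Now single rows through the rub.

>>> apply_moves --delta_pos '[[0.1,0,-0.006],[0.1,0,-0.002]]' --rot '[[0,0,0],[0,0,0]]'

```text
clock: 11.38
tcp_pos: [545.4, -39.2, 323.6]
orientation: [[0.967, -0.255, 0.0], [-0.255, -0.967, -0.0], [0.0, 0.0, -1.0]]
force: [-1.1, 0.8, 1.8]
opening: 0.217
```

>>> apply_moves --delta_pos '[[0.1,0,0.002]]' --rot '[[0,0,0]]'

```text
clock: 11.5
tcp_pos: [551.2, -40.7, 323.5]
orientation: [[0.967, -0.255, -0.0], [-0.255, -0.967, 0.0], [-0.0, -0.0, -1.0]]
force: [-1.9, 0.8, 1.1]
opening: 0.218
```

>>> apply_moves --delta_pos '[[0.1,0,0.006]]' --rot '[[0,0,0]]'

```text
clock: 11.62
tcp_pos: [556.3, -42.1, 323.0]
orientation: [[0.967, -0.255, -0.002], [-0.255, -0.967, 0.001], [-0.002, -0.0, -1.0]]
force: [-6.3, 1.2, 4.7]
opening: 0.221
```

>>> apply_moves --delta_pos '[[0.099,0,0.01]]' --rot '[[0,0,0]]'

```text
clock: 11.75
tcp_pos: [561.6, -43.5, 322.4]
orientation: [[0.967, -0.255, -0.003], [-0.255, -0.967, 0.001], [-0.003, -0.0, -1.0]]
force: [-5.9, 1.3, 3.6]
opening: 0.217
```

>>> apply_moves --delta_pos '[[0.099,0,0.014]]' --rot '[[0,0,0]]'

```text
clock: 11.88
tcp_pos: [567.5, -45.0, 321.6]
orientation: [[0.967, -0.255, -0.002], [-0.255, -0.967, 0.001], [-0.003, -0.0, -1.0]]
force: [-3.7, 0.6, 2.6]
opening: 0.219
```

>>> apply_moves --delta_pos '[[0.098,0,0.018]]' --rot '[[0,0,0]]'

```text
clock: 12.0
tcp_pos: [573.7, -46.7, 320.5]
orientation: [[0.967, -0.255, -0.001], [-0.255, -0.967, 0.0], [-0.001, -0.0, -1.0]]
force: [-5.9, 1.3, 3.8]
opening: 0.224
```

>>> apply_moves --delta_pos '[[0.098,0,0.022]]' --rot '[[0,0,0]]'

```text
clock: 12.12
tcp_pos: [580.1, -48.3, 319.3]
orientation: [[0.967, -0.255, 0.001], [-0.255, -0.967, -0.0], [0.001, 0.0, -1.0]]
force: [-1.5, -0.2, 0.3]
opening: 0.223
```

>>> apply_moves --delta_pos '[[0.097,0,0.026]]' --rot '[[0,0,0]]'

```text
clock: 12.25
tcp_pos: [585.9, -49.8, 317.7]
orientation: [[0.967, -0.255, 0.001], [-0.255, -0.967, -0.0], [0.001, 0.0, -1.0]]
force: [-0.8, -0.3, 0.6]
opening: 0.221
```

```bash
python3 f.py
```

```text
t 12.250 x 42.3 y -0.3 z 263.7 a 0.286 Fx -0.71 Fy -0.52 Fz 0.61
```

>>> apply_moves --delta_pos '[[0.096,0,0.03],[0.094,0,0.033],[0.093,0,0.037],[0.091,0,0.041],[0.09,0,0.044]]' --rot '[[0,0,0],[0,0,0],[0,0,0],[0,0,0],[0,0,0]]'

```text
clock: 12.88
tcp_pos: [612.4, -56.8, 306.4]
orientation: [[0.967, -0.255, -0.0], [-0.255, -0.967, 0.0], [-0.0, -0.0, -1.0]]
force: [-0.9, -0.3, 0.5]
opening: 0.218
```

>>> apply_moves --delta_pos '[[0.088,0,0.048],[0.08,0,0.05]]' --rot '[[0,0,0],[0,0,0]]'

```text
clock: 13.12
tcp_pos: [622.1, -59.4, 300.5]
orientation: [[0.967, -0.255, -0.0], [-0.255, -0.967, -0.0], [-0.0, 0.0, -1.0]]
force: [-1.0, -0.4, 0.7]
opening: 0.223
```

>>> apply_moves --delta_pos '[[0.05,0,0.03]]' --rot '[[0,0,0]]'

```text
clock: 13.25
tcp_pos: [624.9, -60.2, 298.7]
orientation: [[0.967, -0.255, -0.0], [-0.255, -0.967, -0.0], [-0.0, 0.0, -1.0]]
force: [-0.7, 0.3, 1.9]
opening: 0.224
```

```bash
python3 f.py
```

```text
t 13.250 x 82.5 y -0.1 z 244.7 a 0.583 Fx -0.80 Fy 0.14 Fz 1.86
```

>>> apply_moves --delta_pos '[[0.045,0,0.03]]' --rot '[[0,0,0]]'

```text
clock: 13.38
tcp_pos: [627.4, -60.9, 297.0]
orientation: [[0.967, -0.255, -0.0], [-0.255, -0.967, -0.0], [-0.0, 0.0, -1.0]]
force: [-0.5, 0.1, -0.4]
opening: 0.214
```

>>> apply_moves --delta_pos '[[0.04,0,0.025]]' --rot '[[0,0,0]]'

```text
clock: 13.5
tcp_pos: [629.7, -61.5, 295.6]
orientation: [[0.967, -0.256, -0.0], [-0.256, -0.967, -0.0], [-0.0, 0.0, -1.0]]
force: [-0.7, 0.0, 0.7]
opening: 0.221
```

>>> apply_moves --delta_pos '[[0.03,0,0.02]]' --rot '[[0,0,0]]'

```text
clock: 13.62
tcp_pos: [631.4, -61.9, 294.4]
orientation: [[0.967, -0.255, -0.0], [-0.255, -0.967, 0.0], [-0.0, -0.0, -1.0]]
force: [-0.5, 0.0, 0.4]
opening: 0.22
```

>>> apply_moves --delta_pos '[[0.03,0,0.02]]' --rot '[[0,0,0]]'

```text
clock: 13.75
tcp_pos: [632.8, -62.3, 293.2]
orientation: [[0.967, -0.255, -0.001], [-0.255, -0.967, 0.0], [-0.001, -0.0, -1.0]]
force: [-5.8, 2.0, 4.0]
opening: 0.218
```

```bash
python3 f.py
```

```text
t 13.750 x 90.7 y -0.1 z 239.2 a 0.649 Fx -6.16 Fy 0.40 Fz 4.00
```

>>> apply_moves --delta_pos '[[-0.1,0,-0.08],[-0.086,0,-0.06],[-0.086,0,-0.05],[-0.088,0,-0.048],[-0.09,0,-0.044],[-0.091,0,-0.041],[-0.093,0,-0.037]]' --rot '[[0,0,0],[0,0,0],[0,0,0],[0,0,0],[0,0,0],[0,0,0],[0,0,0]]'

```text
clock: 14.62
tcp_pos: [595.9, -52.5, 315.0]
orientation: [[0.967, -0.255, -0.0], [-0.255, -0.967, 0.0], [-0.0, 0.0, -1.0]]
force: [0.7, -0.7, 1.5]
opening: 0.221
```

```bash
python3 f.py
```

```text
t 14.625 x 52.5 y -0.3 z 261.0 a 0.358 Fx 0.86 Fy -0.51 Fz 1.50
```

>>> apply_moves --delta_pos '[[-0.094,0,-0.033]]' --rot '[[0,0,0]]'

```text
clock: 14.75
tcp_pos: [590.4, -51.1, 316.9]
orientation: [[0.967, -0.255, -0.0], [-0.255, -0.967, -0.0], [-0.0, 0.0, -1.0]]
force: [1.0, -0.1, 1.1]
opening: 0.216
```

>>> apply_moves --delta_pos '[[-0.07,0,-0.02]]' --rot '[[0,0,0]]'

```text
clock: 14.88
tcp_pos: [586.3, -50.0, 318.1]
orientation: [[0.967, -0.255, -0.0], [-0.255, -0.967, 0.0], [-0.0, 0.0, -1.0]]
force: [1.2, -0.4, 0.4]
opening: 0.219
```

>>> apply_moves --delta_pos '[[-0.07,0,-0.02]]' --rot '[[0,0,0]]'

```text
clock: 15.0
tcp_pos: [582.7, -49.0, 319.4]
orientation: [[0.967, -0.255, 0.0], [-0.255, -0.967, -0.0], [0.0, 0.0, -1.0]]
force: [3.3, -0.8, 0.6]
opening: 0.222
```

>>> apply_moves --delta_pos '[[-0.07,0,-0.017]]' --rot '[[0,0,0]]'

```text
clock: 15.12
tcp_pos: [579.1, -48.0, 320.5]
orientation: [[0.967, -0.255, 0.002], [-0.255, -0.967, -0.0], [0.002, 0.0, -1.0]]
force: [5.9, -0.8, 0.1]
opening: 0.216
```

>>> apply_moves --delta_pos '[[-0.07,0,-0.015]]' --rot '[[0,0,0]]'

```text
clock: 15.25
tcp_pos: [575.4, -47.0, 321.5]
orientation: [[0.967, -0.255, 0.003], [-0.255, -0.967, -0.001], [0.003, -0.0, -1.0]]
force: [7.2, -1.1, 0.0]
opening: 0.223
```

```bash
python3 f.py
```

```text
t 15.250 x 31.4 y -0.2 z 267.5 a 0.211 Fx 7.28 Fy 0.82 Fz 0.03
```

>>> apply_moves --delta_pos '[[-0.06,0,-0.013]]' --rot '[[0,0,0]]'

```text
clock: 15.38
tcp_pos: [572.0, -46.1, 322.4]
orientation: [[0.967, -0.255, 0.003], [-0.255, -0.967, -0.001], [0.003, -0.0, -1.0]]
force: [4.7, -0.9, 3.1]
opening: 0.223
```

>>> apply_moves --delta_pos '[[-0.05,0,-0.01],[0,0,0]]' --rot '[[0,0,0],[0,0,0]]'

```text
clock: 15.62
tcp_pos: [568.7, -45.2, 323.1]
orientation: [[0.967, -0.255, 0.002], [-0.255, -0.967, -0.0], [0.002, -0.0, -1.0]]
force: [4.3, 0.0, 3.1]
opening: 0.221
```

```bash
python3 f.py
```

```text
t 15.625 x 24.5 y -0.2 z 269.1 a 0.164 Fx 4.17 Fy 1.15 Fz 3.07
```

Need about 3.5 mm more.

>>> apply_moves --delta_pos '[[-0.055,0,-0.006],[0,0,0]]' --rot '[[0,0,0],[0,0,0]]'

```text
clock: 15.88
tcp_pos: [564.4, -44.2, 322.8]
orientation: [[0.967, -0.255, -0.001], [-0.255, -0.967, 0.0], [-0.001, 0.0, -1.0]]
force: [1.4, -0.4, 0.6]
opening: 0.221
```

```bash
python3 f.py
```

```text
t 15.875 x 19.9 y -0.5 z 268.8 a 0.133 Fx 1.44 Fy -0.03 Fz 0.59
```

>>> apply_moves --delta_pos '[[0,0,0],[0,0,0],[0,0,0]]' --rot '[[0,0,0],[0,0,0],[0,0,0]]' --jaw 0.2

```text
clock: 16.25
tcp_pos: [564.8, -44.3, 322.6]
orientation: [[0.967, -0.255, -0.001], [-0.255, -0.967, 0.0], [-0.001, 0.0, -1.0]]
force: [-0.1, -0.0, 0.6]
opening: 0.598
```

>>> apply_moves --delta_pos '[[0,0,-0.6],[0,0,-0.9],[0,0,-0.9],[0,0,0]]' --rot '[[0,0,0],[0,0,0],[0,0,0],[0,0,0]]'

```text
clock: 16.75
tcp_pos: [565.7, -45.1, 471.2]
orientation: [[0.967, -0.256, 0.007], [-0.256, -0.967, -0.001], [0.007, -0.001, -1.0]]
force: [0.3, -0.3, -0.7]
opening: 0.602
```

```bash
python3 f.py;python3 pic.py 5
```

```text
t 16.750 x 21.9 y -0.9 z 417.2 a 0.146 Fx 0.40 Fy -0.20 Fz -0.72
```

View pics/scene_5c.png

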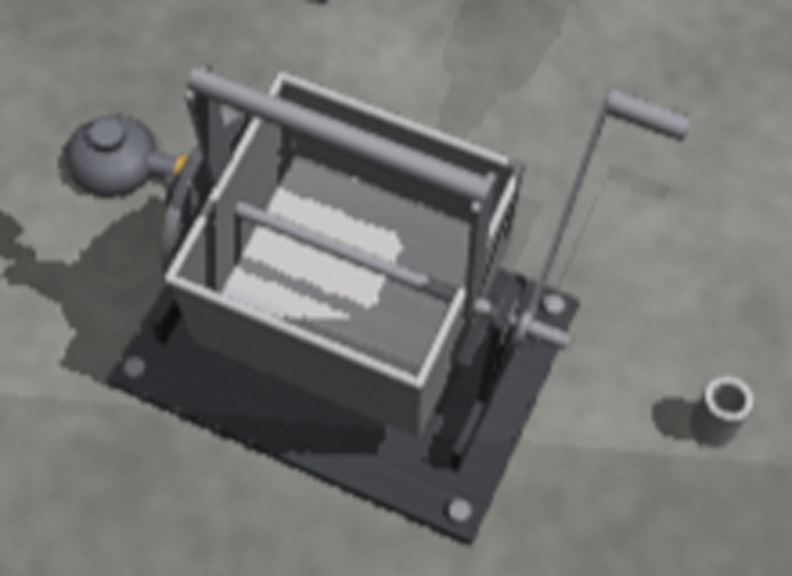

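View pics/top_5c.png

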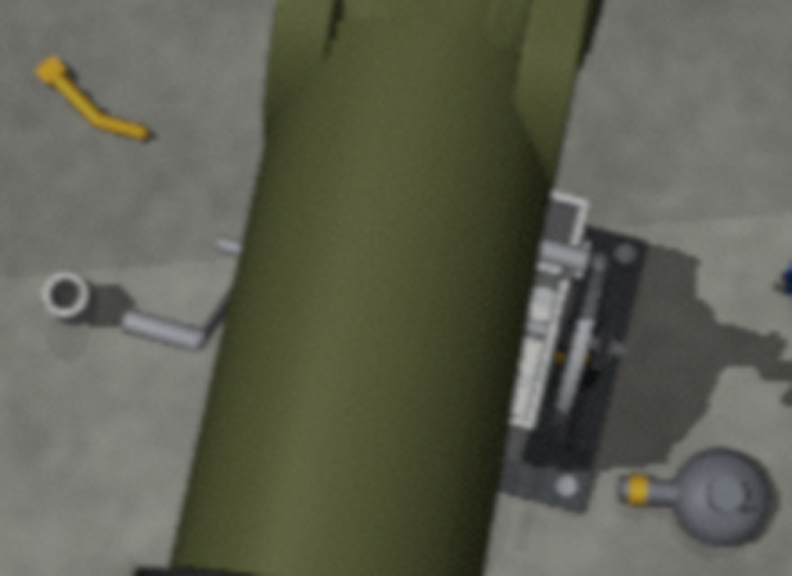

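```bash
python3 - <<'E'
from h import *
p=[546.1,-38.8,-.258]
for a in(.05,.1,.15,.2,.25): print(a,[proj("scene",S(p,B(a,y))).round(1)for y in(-84,0,84)], [proj("top",S(p,B(a,y))).round(1) for y in(-84,)])
print(proj("scene",S(p,B(.6,0))),proj("top",S(p,B(.6,-84))),proj("scene",S(p,B(-.62,84))))
a=cv2.imread("pics/scene_5.png")[140:200,220:330];cv2.imwrite("pics/s5z.png",cv2.resize(a,None,fx=7,fy=7,interpolation=2))
E
```

```text
0.05 [array([236.2, 147.2]), array([275.6, 161.9]), array([316.9, 177.2])] [array([325.6, 237.2])]
0.1 [array([234.4, 150.2]), array([274. , 164.9]), array([315.4, 180.4])] [array([326.4, 233.8])]
0.15 [array([232.7, 153.2]), array([272.3, 168.1]), array([313.8, 183.7])] [array([327.2, 230.5])]
0.2 [array([230.9, 156.4]), array([270.7, 171.4]), array([312.3, 187.1])] [array([328. , 227.2])]
0.25 [array([229.2, 159.7]), array([269. , 174.8]), array([310.7, 190.6])] [array([328.7, 224. ])]
[258.23882351 200.45724012] [332.92313871 204.8999457 ] [332.4145953  150.54121888]
```

View pics/s5z.png

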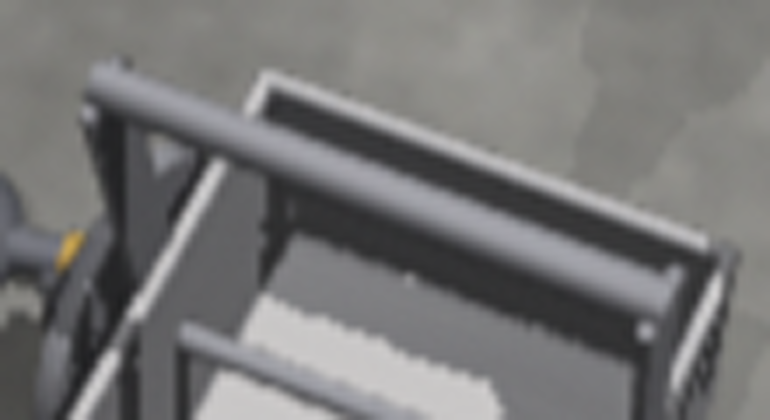

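```bash
python3 go.py -77 143 300
```

```text
t 16.85 grasp stand xyz [ 2.05e+01 -4.00e-01  4.13e+02] head -14.8 z [ 4.e-04  2.e-04 -1.e+00] F [ 0.52  0.14 -0.63] op 0.595
delta/60 [-1.615 -2.398  1.883]
```

>>> apply_moves --delta_pos '[[-0.4,-0.6,0],[-0.4,-0.6,0],[-0.4,-0.6,0],[-0.4,-0.6,0],[0,0,0.9],[0,0,0.9],[0,0,0.2],[0,0,0]]' --rot '[[0,0,0],[0,0,0],[0,0,0],[0,0,0],[0,0,0],[0,0,0],[0,0,0],[0,0,0]]'

```text
clock: 17.85
tcp_pos: [509.0, 119.3, 346.8]
orientation: [[0.967, -0.256, -0.002], [-0.256, -0.967, -0.001], [-0.001, 0.001, -1.0]]
force: [0.8, 0.2, 1.9]
opening: 0.601
```

```bash
python3 go.py -77 143 248;python3 pic.py 6
```

```text
t 17.85 grasp stand xyz [-76.1 143.  292.8] head -14.82 z [-1.5e-03 -7.0e-04 -1.0e+00] F [0.84 0.24 1.88] op 0.601
delta/60 [-0.014 -0.001  0.747]
```

View pics/scene_6c.png

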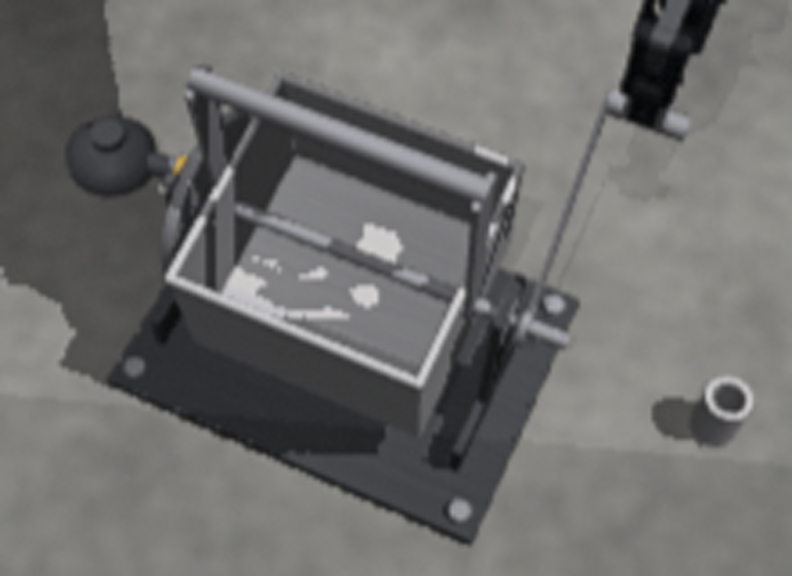

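View pics/top_6c.png

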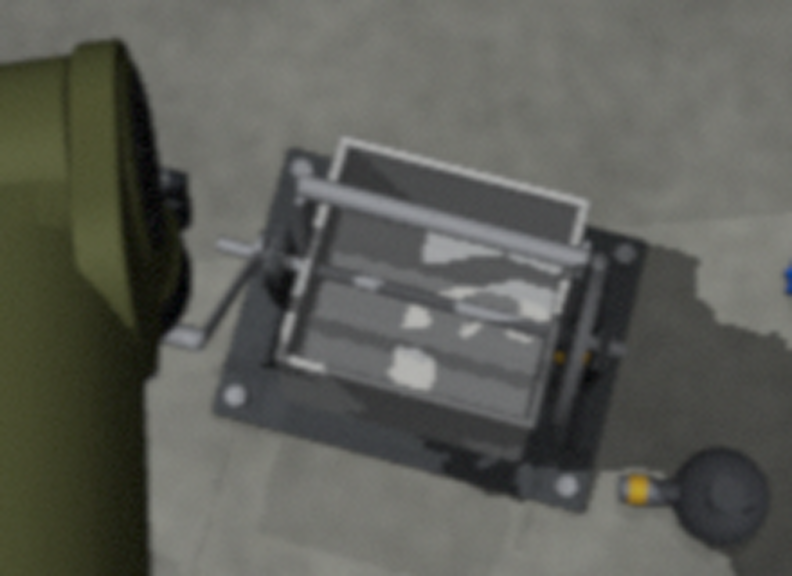

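>>> apply_moves --delta_pos '[[0,0,0.37],[0,0,0.37],[0,0,0]]' --rot '[[0,0,0],[0,0,0],[0,0,0]]'

```text
clock: 18.32
tcp_pos: [509.1, 119.4, 302.9]
orientation: [[0.967, -0.256, -0.0], [-0.256, -0.967, 0.0], [-0.0, 0.0, -1.0]]
force: [-0.5, 0.1, 0.2]
opening: 0.601
```

```bash
python3 go.py -77 143 248;python3 pic.py 7; python3 - <<'E'
from h import *
p=[546.1,-38.8,-.258]
for a in(.05,.1,.15,.2,.6): print(a,[proj("top",S(p,B(a,y))).round(1) for y in(-84,0,84)])
E
```

```text
t 18.325 grasp stand xyz [-76.  143.1 248.9] head -14.81 z [-2.e-04  0.e+00 -1.e+00] F [-0.47  0.12  0.23] op 0.601
delta/60 [-0.017  0.002  0.016]
0.05 [array([325.6, 237.2]), array([286.1, 227.3]), array([246.9, 217.5])]
0.1 [array([326.4, 233.8]), array([287. , 223.9]), array([247.9, 214.2])]
0.15 [array([327.2, 230.5]), array([287.9, 220.6]), array([248.8, 210.9])]
0.2 [array([328. , 227.2]), array([288.7, 217.4]), array([249.8, 207.7])]
0.6 [array([332.9, 204.9]), array([294.8, 195.5]), array([257.1, 186.2])]
```

View pics/scene_7c.png

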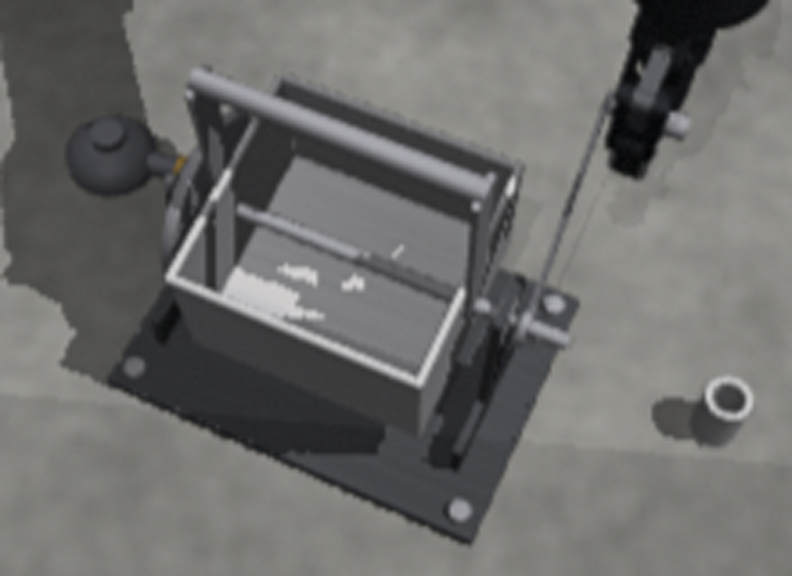

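>>> apply_moves --delta_pos '[[0,0,0],[0,0,0],[0,0,0],[0,0,0]]' --rot '[[0,0,0],[0,0,0],[0,0,0],[0,0,0]]' --jaw -0.56

```text
clock: 18.92
tcp_pos: [509.0, 119.4, 302.6]
orientation: [[0.967, -0.255, 0.0], [-0.255, -0.967, 0.0], [0.0, -0.0, -1.0]]
force: [0.1, -0.3, -0.4]
opening: 0.225
```

>>> apply_moves --delta_pos '[[0.1,0,-0.06],[0.13,0,-0.07],[0.13,0,-0.06]]' --rot '[[0,0,0],[0,0,0],[0,0,0]]'

```text
clock: 19.3
tcp_pos: [530.5, 113.7, 314.4]
orientation: [[0.967, -0.255, 0.0], [-0.255, -0.967, 0.0], [0.0, -0.0, -1.0]]
force: [-0.9, 0.4, 0.9]
opening: 0.216
```

```bash
python3 go.py 24.6 143 269.5
```

```text
t 19.3 grasp stand xyz [-53.8 143.3 260.4] head -14.8 z [ 2.e-04  1.e-04 -1.e+00] F [-0.93  0.4   0.89] op 0.216
delta/60 [ 1.307  0.011 -0.152]
```

>>> apply_moves --delta_pos '[[0.13,0,-0.045],[0.13,0,-0.04],[0.13,0,-0.03],[0.13,0,-0.03],[0.13,0,-0.02],[0.13,0,-0.01],[0.13,0,0],[0.13,0,0.01],[0.13,0,0.01],[0.08,0,0.01]]' --rot '[[0,0,0],[0,0,0],[0,0,0],[0,0,0],[0,0,0],[0,0,0],[0,0,0],[0,0,0],[0,0,0],[0,0,0]]'

```text
clock: 20.55
tcp_pos: [602.9, 94.5, 322.4]
orientation: [[0.967, -0.256, -0.0], [-0.256, -0.967, -0.0], [-0.0, 0.0, -1.0]]
force: [-2.0, 0.4, -0.7]
opening: 0.225
```

```bash
python3 go.py 24.6 143 269.5
```

```text
t 20.55 grasp stand xyz [ 21.1 143.5 268.4] head -14.81 z [-1.e-04 -2.e-04 -1.e+00] F [-1.99  0.37 -0.74] op 0.225
delta/60 [ 0.059  0.009 -0.018]
```

>>> apply_moves --delta_pos '[[0.055,0,0],[0,0,0]]' --rot '[[0,0,0],[0,0,0]]'

```text
clock: 20.8
tcp_pos: [605.8, 93.8, 322.5]
orientation: [[0.967, -0.256, 0.0], [-0.256, -0.967, -0.0], [0.0, 0.0, -1.0]]
force: [0.3, -0.1, 0.0]
opening: 0.219
```

```bash
python3 go.py 24.6 143 269.5
```

```text
t 20.8 grasp stand xyz [ 24.1 143.5 268.5] head -14.81 z [ 2.e-04 -2.e-04 -1.e+00] F [ 0.35 -0.07  0.04] op 0.219
delta/60 [ 0.009  0.009 -0.016]
```

>>> apply_moves --delta_pos '[[0,0,0],[0,0,0],[0,0,0],[0,0,0]]' --rot '[[0,0,0],[0,0,0],[0,0,0],[0,0,0]]' --jaw 0.2

```text
clock: 21.3
tcp_pos: [605.6, 93.9, 322.7]
orientation: [[0.967, -0.255, 0.0], [-0.255, -0.967, 0.0], [0.0, -0.0, -1.0]]
force: [-0.5, -0.1, 0.3]
opening: 0.599
```

>>> apply_moves --delta_pos '[[0,0,-0.6],[0,0,-0.9],[0,0,-0.9],[-0.5,-0.8,0],[-0.5,-0.8,0],[-0.5,-0.8,0],[-0.5,-0.8,0],[0,0,0]]' --rot '[[0,0,0],[0,0,0],[0,0,0],[0,0,0],[0,0,0],[0,0,0],[0,0,0],[0,0,0]]'

```text
clock: 22.3
tcp_pos: [536.1, 316.1, 465.6]
orientation: [[0.969, -0.246, -0.002], [-0.246, -0.969, 0.002], [-0.003, -0.001, -1.0]]
force: [1.1, -0.8, -0.2]
opening: 0.598
```

```bash
python3 pic.py 8
```

```text
(no output)
```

View pics/scene_8c.png

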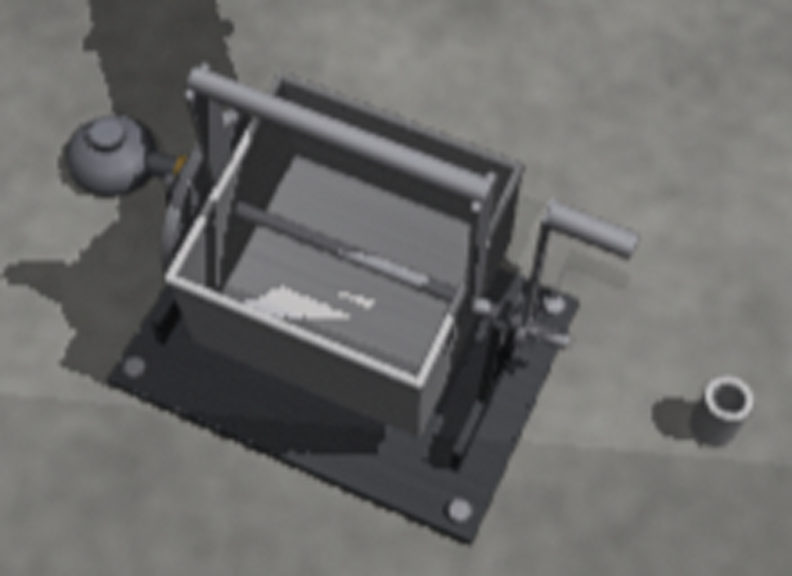

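View pics/top_8c.png

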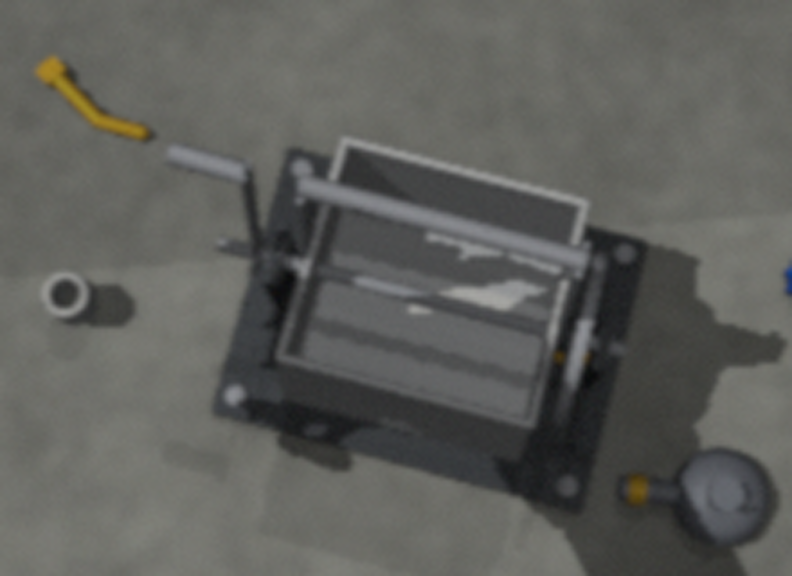

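```bash
python3 -c "
from cell import ctrl
print(ctrl.hand_in()); print(ctrl.get_state()['clock'])"
```

```text
the job is handed in; nothing more can be done
None
the job is handed in; nothing more can be done
```

The job is handed in at about 22 s of the 72 s allowed. The bin stands let go in the rub, the pointer is in line with it, and the robot is clear of both. No verdict was reported.

- **Swing:** I held the top bar loosely between the fingers and swung the bin to the stop towards the arm, then to the far stop. I felt both stops, at 9 N or less in the readings, with no force above about 9 N anywhere.
- **Where it rubs:** the drag rose to about 6–8 N. Rises going each way put the middle at about 0.15 rad tipped away from the arm. A third pass towards the arm gave the same rise point.
- **Bin as left:** it was let go with its bar within about 1–2 mm of that middle. The overhead picture puts the tilt at about 0.147 rad and the scene picture at 0.13–0.14 rad. Both are within the 0.07 rad tolerance.
- **Pointer:** in the last two pictures its bar lies on the line of the bin's bar to within about a pixel. A pixel there is about 0.015 rad.
- **Rejects:** I did not touch them. Those visible in the last pictures had not moved. The cap was mostly outside those close-ups, so I did not check it in them.
- **Not checked:** the force of the disc on the shoe cannot be measured directly. Being in the middle of the rub rests on the midpoint of the felt rises and on the pictures.

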